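# Lock the juicer's bottom cover

### The job

The juicer's motor base lies upside down; lock its bottom cover. Take the big flat-sided screwdriver out of the wooden block, set its blade in the slot of the spring-loaded screw in the round black cup on the cover, push the screw in and, keeping it pushed in, turn it clockwise (seen from above) as far as it goes, about 70 degrees. Then put the screwdriver back, upright and fully down, in the hole it came from, and let go.

Things in the scene. Friction and masses are not known exactly. Their poses are not given: they have to be found in the camera images.
- driver_mid (a point): Handle centre of the big screwdriver (160 g), upright in the wooden block. Grey flat-sided handle: 36 mm along x, 30 mm along y (grip here), 50 mm tall; z up the tool's axis. Below it a 44 mm round black flange, underside 31 mm below this point, rests on the block; then a 10 mm shank. Blade tip 101 mm below this point, 18 mm wide along x, 4 mm thick along y.
- block: Fixed wooden block, 70 x 170 mm, 78 mm tall; origin under its middle, z up. Two round holes, 29 mm across, go right through, 50 mm to either side of the middle along y. One holds the big screwdriver, the other a small one with a slim round handle (20 mm across, top 128 mm above the table), not the one to use.
- screw_slot (a point): Middle of the slot's floor in the steel screw head (25 mm across), moving with it; x along the slot (8 mm wide, 7 mm deep, rounded edges, open ends), z up. 80 mm above the table when not pushed. It sits in a fixed black guide cup on the white base (180 x 150 mm, cover 70 mm high): mouth 48 mm across, 18 mm above this point, tapering to 26 mm around the head.
- screw_push (a joint): How far the screw is pushed in, m: 0 at rest, 0.008 at its stop. A spring pushes back with 3 N at first, 8.6 N at the stop, and lifts the screw again when let go. Push it in by 4 to 6 mm, and turn it only while it is pushed in by at least 2 mm.
- screw_turn (a joint): Turn of the screw, rad, growing clockwise seen from above: 0 to 0.15 at the start, 1.25 at its stop (locked). It turns stiffly (0.05 N m) and stays where it is left. The blade has about 13 degrees of play in the slot either way before it drives the screw.
Mind the look-alikes: they are no part of the job. Leave any yellow look-alike of the part that bears driver_mid alone.

How it is judged:
By the outcome, as a careful person would: the job done as asked, in the order asked, and still so for the second after the job is handed in, with the robot touching nothing.
It also fails if it takes over 56 s, if anything falls off the work surface, if the arm or the gripper's body presses on something with over 40 N, if the wrist force passes 120 N, or if a joint passes its speed limit or range.

### The arm

A 7-joint arm with a two-finger parallel gripper is mounted at the origin on the work surface. World frame = base frame: x ahead of the robot, y to its left, z up, the work surface at z = 0. Lengths are in m, angles in rad, forces in N, time in s.
With the tool pointing down it reaches from about 0.35 to 0.9 m from the base axis. Payload 7.2 kg.
Tool frame: the origin (TCP) lies at the very end of the fingers, on their centre line; the grasp point (between the pads) lies 19 mm behind it; z points along the fingers, y is the direction in which the jaws open and shut (so a half turn about z gives the same grasp; the last joint's range is limited). The gripper opens to 85 mm and grips with 20 to 120 N. Pads are 22 mm wide; open, the fingers measure 114 mm over their backs; the gripper's body (76 mm by 85 mm) begins 54 mm behind the grasp point. The pads swing forward as they close: fully open they stand 13 mm farther back than shut.
Start: joints at [-1.211, 0.411, -0.013, 1.596, 0.006, 1.134, -0.082], TCP at [0.259, 0.569, 0.194] pointing down, gripper open.
Joint ranges: [-2.95, 2.95], [-0.29, 1.99], [-1.47, 1.44], [0.14, 2.54], [-1.03, 4.17], [0.13, 1.85], [-2.86, 2.86]. Speed limits (rad/s): [2.39, 2.39, 3.01, 3.01, 3.14, 3.14, 3.14].

### API

Orientations are given as a rotation vector (axis times angle).
In Python, from bench import sensors, vision, ticket, nets gives the robot as it stands.
- The arm moves only by the shell command python3 -m jog 'ROWS' [FORCE]. ROWS is JSON, a list of rows, each a list of 5 numbers: the shift along the world's x, y, z in m, then the turn about the world's z in rad, then the closure, from 0 (fully open) to 1 (shut). In form: [[x, y, z, spin, grip], ...]. A call has 1 to 5 rows; each row shifts and turns the pose as measured when the row begins; what a row does not reach is not made up. A row lasts 1/10 s, in which the tool goes at most 50 mm and 8.59 degrees, less where a joint would pass 70% of its speed; a pose out of reach is approached as far as the arm can. A call is refused whole if a number of a shift passes 0.05 or a number of a turn 0.15, either way. A call with a gripper value outside its range is refused whole. The fingers move at their own pace and stop on an object; FORCE is the grip in N (left out, the last holds). Time passes only in rows, so rows that do not move let the fingers close. It gives the time, the measured TCP pose, the force and the opening at its end, in the units of the state.
- sensors.sense(): the state, without advancing time (a new reading comes with each control period).
- vision.capture(name): name is "side" or "top" or "wrist"; returns a dict with "color" (384x512x3 uint8, red, green, blue), "range_z" (384x512 float32, m along the optical axis (not along the pixel's ray), 0 where there is no reading), "mtx" (3x3 intrinsics, pixels), "R" (3x3) and "t" (3): a world point X has camera coordinates R X + t. Camera axes: x right, y down, z forward; pixel columns grow to the right and rows downward; lengths in m; the calibration is good to about 2 mm. The wrist camera is an equidistant fisheye: a pixel r from the principal point sees the ray r / f radians off the axis. A picture is of the moment at which its call begins.
- ticket.job_done(): hands the job in, once; it reports no verdict.
Trained networks look in a picture, given as the dict that the camera call returned (one of the last four; its "shot" number tells which), for a name from the list of things; names that differ only in an ending like _2 or _b are one class to them, and where a whole thing is asked for, a point or a joint stands for the part that bears it (a point fixed in the world has none). Each returns a list of dicts, best first, with "score" (0 to 1); they miss things now and then, are a little off and sometimes report something else, mostly with a low value. They report only what shows in the picture. A call takes as long as a camera call. They do not tell look-alikes from the thing itself.
- nets.search_frame(picture, label): "centre" ([column, row] in pixels, amid what is visible of it).
The state is a dict: "clock": time; "joint_positions": joint angles; "dq": joint speeds; "joint_torque": joint torques, N m; "position": TCP position; "tool_rot": TCP orientation; "ft_force": force on the tool from outside, world axes, zero at the start; "moment": the same for the moment, N m; "gripper_width": finger opening in m.
Only numpy, scipy, OpenCV 4.12 (cv2) and the standard library are available. Lean on these libraries where they do the work, as an engineer would, in place of code of your own. Each camera call takes 0.05 s, during which the arm holds its last target. There are 200 camera calls.

## Working session

There is one attempt and no reset: what is moved stays moved. The work goes in short steps, Python scripts to look and compute and a shell command to move; the robot and the scene stay as the last step left them, time stands still between calls to the robot, and variables do not carry over. Pictures are saved under pics/ and viewed, about 8 in all and at most 12, crops included, and the job is handed in when it is done.

```bash
ls; mkdir -p pics; cat > h.py <<'E'
import numpy as np,cv2
from bench import sensors,vision,ticket,nets
def px2w(p,uv,z=None,win=2):
    u,v=uv;K=p["mtx"]
    if z is None:
        a=p["range_z"][int(v)-win:int(v)+win+1,int(u)-win:int(u)+win+1];d=np.median(a[a>0])
        return p["R"].T@(np.array([(u-K[0,2])/K[0,0],(v-K[1,2])/K[1,1],1])*d-p["t"])
    r=p["R"].T@np.array([(u-K[0,2])/K[0,0],(v-K[1,2])/K[1,1],1]);c=-p["R"].T@p["t"]
    return c+r*(z-c[2])/r[2]
def save(n,im,s=1): cv2.imwrite("pics/"+n,cv2.resize(im[:,:,::-1],None,fx=s,fy=s,interpolation=cv2.INTER_CUBIC))
E
python3 - <<'E'
from h import *
np.set_printoptions(precision=4,suppress=True)
ps=[vision.capture("top"),vision.capture("side")]
for n,p in zip(("top","side"),ps):
    print(n,p["mtx"].tolist(),(-p["R"].T@p["t"]),p["R"].tolist())
    for l in("driver_mid","block","screw_slot"):
        for d in nets.search_frame(p,l)[:4]:
            print(l,d["score"],d["centre"],px2w(p,d["centre"]))
save("a.png",np.vstack([ps[0]["color"],ps[1]["color"]]),0.78)
print(sensors.sense())
E
```

```text
pics
top [[381.85836013137566, 0.0, 257.53570908409654], [0.0, 381.85836013137566, 192.3325517569564], [0.0, 0.0, 1.0]] [ 0.2758 -0.0846  0.9536] [[0.11960318107641442, -0.9928187406032124, 0.0024550730037882903], [-0.9644548630791537, -0.11677240893896275, -0.23704645450536216], [0.2356308472152437, 0.025983702924008874, -0.9714952141019447]]
driver_mid 0.81 [379.6, 253.5] [ 0.3744 -0.3405  0.1212]
driver_mid 0.77 [363.8, 202.4] [ 0.48   -0.2971  0.1343]
driver_mid 0.53 [349.1, 241.7] [ 0.3911 -0.2722  0.1267]
block 0.71 [336.0, 204.6] [ 0.4808 -0.2471  0.0786]
screw_slot 0.57 [187.1, 162.8] [0.5394 0.115  0.0813]
screw_slot 0.25 [188.4, 162.3] [0.5415 0.1124 0.08  ]
side [[355.908881852859, 0.0, 260.3374419834888], [0.0, 355.908881852859, 188.21930830708573], [0.0, 0.0, 1.0]] [ 0.0924 -0.7035  0.6038] [[0.8521148777385552, -0.5228841287751208, -0.02219060638400705], [-0.3184872329460172, -0.48444200923744873, -0.8147894342321657], [0.4152904015107938, 0.7013616239580452, -0.5793321627977659]]
driver_mid 0.92 [300.5, 275.4] [ 0.3667 -0.3721  0.1093]
driver_mid 0.69 [328.8, 229.4] [ 0.4766 -0.3176  0.1236]
driver_mid 0.65 [281.7, 246.7] [ 0.3816 -0.2913  0.1049]
block 0.98 [319.8, 246.9] [ 0.4634 -0.3113  0.077 ]
{'clock': 0.4, 'joint_positions': array([-1.2112,  0.4113, -0.0127,  1.5963,  0.0056,  1.1343, -0.0822]), 'dq': array([-0.0024,  0.0006, -0.0009, -0.0035,  0.0001,  0.002 , -0.0007]), 'joint_torque': array([ -0.0008, -59.9779,   0.6805, -29.9357,   0.0139,   0.0042,
        -0.    ]), 'position': array([0.2593, 0.5686, 0.1942]), 'tool_rot': array([-0.6668, -3.07  ,  0.0004]), 'ft_force': array([-0.1662,  0.0856, -0.2044]), 'moment': array([0.0172, 0.0199, 0.0044]), 'gripper_width': 0.08523310307480593}
```

View pics/a.png

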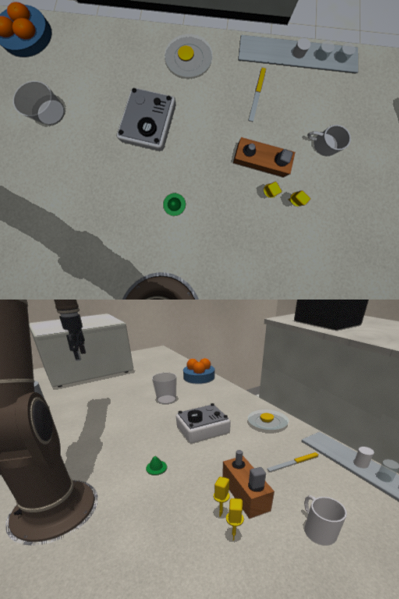

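Driver_mid candidates (top picture): yellow (380,254), yellow (349,242), grey in block (364,202). The grey flat-sided one in the block fits the description. The slim round one at about (320,192) is the small driver. I'll confirm with an enlarged crop.

```bash
python3 - <<'E'
from h import *
np.set_printoptions(precision=4,suppress=True)
p=vision.capture("top");c=p["color"]
A=c[160:260,295:395];B=c[105:205,137:237]
save("b.png",np.hstack([A,B]),4)
# heightmap segmentation
K=p["mtx"];v,u=np.mgrid[:384,:512];d=p["range_z"].astype(float)
X=(np.stack([(u-K[0,2])/K[0,0]*d,(v-K[1,2])/K[1,1]*d,d],-1)-p["t"])@p["R"]
def rect(m,n):
    P=X[m][:,:2];r=cv2.minAreaRect((P*1000).astype(np.float32));print(n,len(P),P.mean(0),r)
roi=np.zeros_like(d,bool);roi[160:240,285:400]=1
brown=(c[...,0].astype(int)-c[...,2]>50)&(c[...,1]<130)
m=roi&(abs(X[...,2]-.078)<.006)&brown;rect(m,"block top")
g=(c.max(-1).astype(int)-c.min(-1)<30)
rect(roi&(X[...,2]>.125)&g,"tops");
m=roi&(X[...,2]>.13)&g&(u>345);rect(m,"big top");print(X[m][:,2].max(),np.median(X[m][:,2]))
m=roi&(X[...,2]>.115)&g&(u<340);rect(m,"small top")
roi[:]=0;roi[105:205,137:237]=1
m=roi&(abs(X[...,2]-.07)<.006);rect(m,"cover")
m=roi&(X[...,2]>.09);rect(m,"cup rim")
E
```

```text
block top 1470 [ 0.4934 -0.2479] ((467.52117919921875, -249.8265380859375), (169.8069610595703, 127.23583221435547), 80.25375366210938)
tops 310 [ 0.464 -0.258] ((420.2864074707031, -173.93714904785156), (103.8536376953125, 323.4349365234375), 40.457122802734375)
big top 220 [ 0.4681 -0.2832] ((382.71453857421875, -207.21417236328125), (37.36550521850586, 323.181884765625), 47.66720199584961)
0.9536306210061261 0.13404472317134086
small top 87 [ 0.4559 -0.1796] ((396.00262451171875, -143.12545776367188), (18.368877410888672, 266.6974792480469), 60.084346771240234)
cover 2770 [0.5833 0.1286] ((580.2501831054688, 126.84811401367188), (139.4285888671875, 170.10765075683594), 82.6496810913086)
cup rim 354 [0.5133 0.0921] ((414.84051513671875, 28.21100616455078), (356.5506286621094, 55.36387634277344), 33.8790397644043)
```

View pics/b.png

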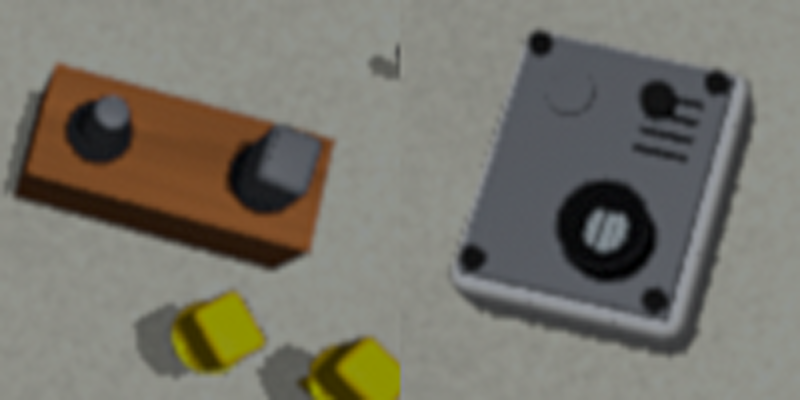

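The crop shows the grey square-handled driver at (364,202), the slim round one at (321,190), and the cup with its slot at (189,162), which runs nearly vertical in the image. Next I'll compute the world geometry.

```bash
python3 - <<'E'
from h import *
np.set_printoptions(precision=4,suppress=True)
p=vision.capture("top")
f=lambda x,y,ox,oy,z:px2w(p,(ox+x/4-.4,oy+y/4-.4),z)[:2]
def quad(q,ox,oy,z,n):
    P=np.array([f(x,y,ox,oy,z) for x,y in q]);e=np.roll(P,-1,0)-P
    print(n,P.mean(0),np.linalg.norm(e,axis=1),np.degrees(np.arctan2(e[:,1],e[:,0])))
quad([(57,63),(333,140),(307,250),(27,175)],295,160,.078,"block")
quad([(272,125),(322,137),(308,195),(258,180)],295,160,.134,"handle")
print("cup",f(205,232,137,105,.09),f(207,230,137,105,.085))
quad([(140,35),(345,80),(275,325),(60,275)],137,105,.07,"cover")
print("slot line",f(213,212,137,105,.085),f(202,250,137,105,.085))
w=vision.capture("wrist");print(w["mtx"],-w["R"].T@w["t"],w["R"])
E
```

```text
block [ 0.4962 -0.2548] [0.1681 0.0685 0.1671 0.0711] [-99.4198 169.9161  81.4803  -9.2656]
handle [ 0.4878 -0.304 ] [0.028  0.0342 0.0281 0.0326] [-97.1963 169.756   79.5565 -10.4815]
cup [0.5375 0.1113] [0.5404 0.1114]
cover [0.579  0.1214] [0.1326 0.1622 0.1341 0.1617] [-96.2985 173.1622  83.4842  -7.378 ]
slot line [0.552  0.1097] [0.5277 0.1124]
[[297.3186   0.     257.9143]
 [  0.     297.3186 190.4432]
 [  0.       0.       1.    ]] [0.183  0.6044 0.3745] [[ 0.4147  0.91    0.0015]
 [ 0.8604 -0.3926  0.3249]
 [ 0.2963 -0.1334 -0.9457]]
```

```bash
for i in 1 ; do python3 -m jog '[[0.025,-0.042,0.01,0.05,0],[0.025,-0.042,0.01,0.05,0],[0.025,-0.042,0.01,0.05,0],[0.025,-0.042,0.01,0.05,0],[0.025,-0.042,0.01,0.05,0]]'; python3 -m jog '[[0.025,-0.042,0,0,0],[0.025,-0.042,0,0,0],[0.025,-0.042,0,0,0],[0.025,-0.042,0,0,0],[0,0,0,0,0]]'; done
python3 - <<'E'
from h import *
p=vision.capture("wrist");save("c.png",p["color"],1.5)
E
```

```text
clock: 1.05
position: [0.3788, 0.3598, 0.2427]
tool_rot: [-0.243, -3.129, 0.002]
ft_force: [1.3, 0.9, -0.6]
gripper_width: 0.0856
clock: 1.55
position: [0.4844, 0.1806, 0.2466]
tool_rot: [0.255, 3.128, 0.003]
ft_force: [-0.6, 0.8, 0.7]
gripper_width: 0.0852
```

View pics/c.png

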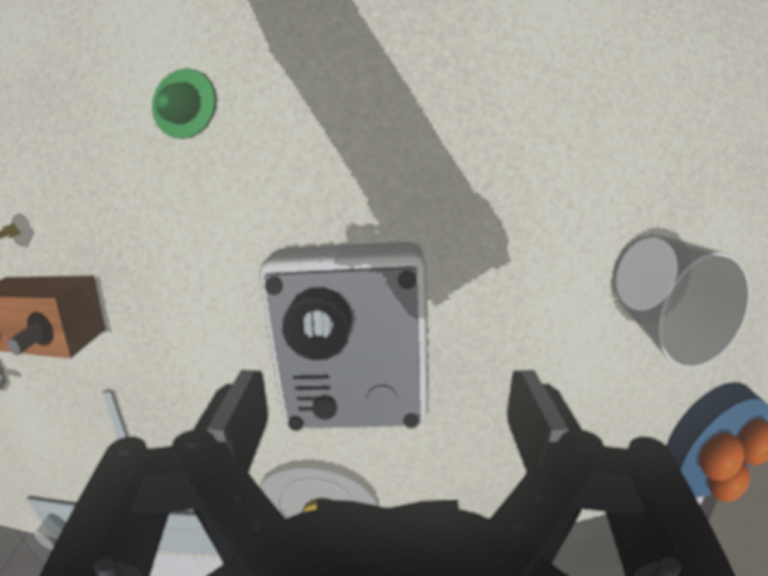

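The wrist picture shows the cup and slot at (211,215) native, unobstructed. I'll orthorectify it to measure the slot.

```bash
cat >> h.py <<'E'
def proj(p,X):
    c=X@p["R"].T+p["t"];f=p["mtx"][0,0];r=np.hypot(c[...,0],c[...,1])+1e-9;th=np.arctan2(r,c[...,2])
    return f*th*c[...,0]/r+p["mtx"][0,2],f*th*c[...,1]/r+p["mtx"][1,2]
def ortho(p,cx,cy,z,half,n=400):
    # image: right = -y world, up = +x world
    g=np.linspace(half,-half,n);xx,yy=np.meshgrid(cx+g,cy+g,indexing="ij")
    u,v=proj(p,np.stack([xx,yy,np.full_like(xx,z)],-1))
    return cv2.remap(p["color"],u.astype(np.float32),v.astype(np.float32),cv2.INTER_CUBIC)
E
python3 - <<'E'
from h import *
p=vision.capture("wrist");t=vision.capture("top")
a=ortho(p,.539,.112,.087,.04)
# top cam ortho
g=np.linspace(.04,-.04,400);xx,yy=np.meshgrid(.539+g,.112+g,indexing="ij")
c=np.stack([xx,yy,np.full_like(xx,.087)],-1)@t["R"].T+t["t"];q=c@t["mtx"].T;q=q/q[...,2:]
b=cv2.remap(t["color"],q[...,0].astype(np.float32),q[...,1].astype(np.float32),cv2.INTER_CUBIC)
save("d.png",np.hstack([a,b]))
E
```

```text
(no output)
```

View pics/d.png

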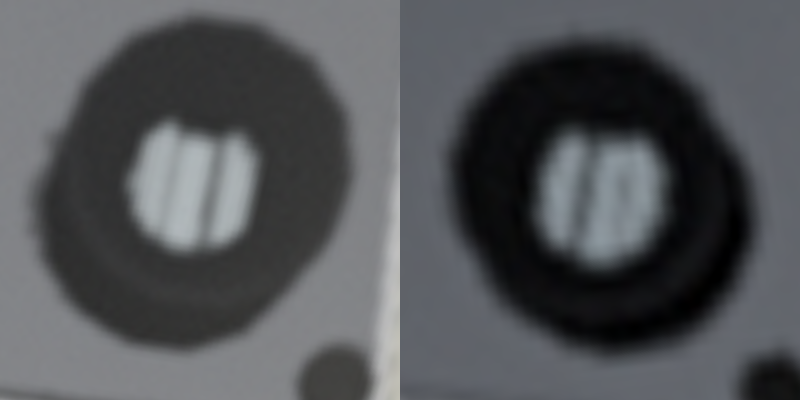

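```bash
python3 -m jog '[[0,-0.048,0,0,0],[0,-0.048,0,0,0],[0,-0.048,0,0,0],[0,-0.048,0,0,0],[0,-0.048,0,0,0]]'; python3 -m jog '[[0,-0.048,0,0,0],[0,-0.048,0,0,0],[0,-0.048,0,0,0],[0,-0.048,0,0,0],[0,-0.048,0,0,0]]';python3 -m jog '[[0,0,0,0,0]]'
python3 - <<'E'
from h import *
p=vision.capture("wrist")
save("e.png",np.hstack([ortho(p,.488,-.304,.134,.04),ortho(p,.488,-.29,.078,.08)]))
E
```

```text
clock: 2.2
position: [0.4778, -0.0401, 0.2455]
tool_rot: [-0.19, -3.136, -0.015]
ft_force: [0.8, 0.3, -0.3]
gripper_width: 0.0857
clock: 2.7
position: [0.4805, -0.2773, 0.2462]
tool_rot: [0.156, 3.135, 0.022]
ft_force: [-0.0, 0.2, 0.2]
gripper_width: 0.0851
clock: 2.8
position: [0.4797, -0.2825, 0.2463]
tool_rot: [0.164, 3.134, 0.016]
ft_force: [0.7, -0.2, 0.4]
gripper_width: 0.0855
```

View pics/e.png

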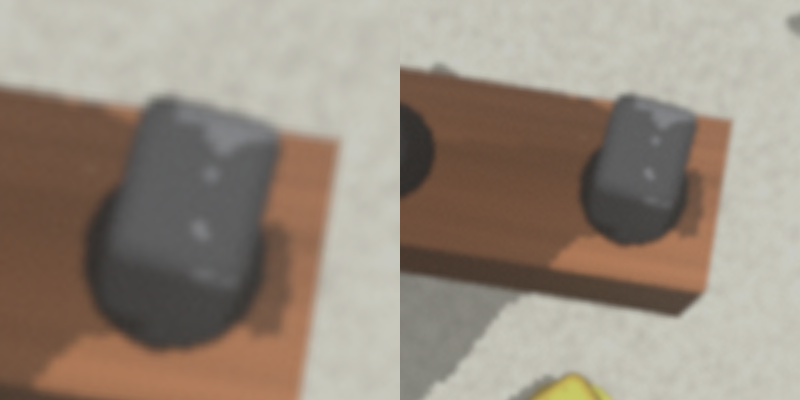

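The handle top centre is at about (0.490,-0.303), with its x axis at about -12°. Descending to grip.

```bash
python3 -m jog '[[0.01,-0.02,-0.02,-0.1,0],[0,0,0,0,0]]';python3 -m jog '[[0,0,-0.03,0,0],[0,0,-0.03,0,0],[0,0,-0.03,0,0],[0,0,-0.02,0,0],[0,0,0,0,0]]'
```

```text
clock: 3.05
position: [0.4935, -0.2941, 0.225]
tool_rot: [0.311, 3.122, 0.025]
ft_force: [-0.0, -0.4, 0.1]
gripper_width: 0.0851
clock: 3.55
position: [0.5, -0.2787, 0.1126]
tool_rot: [0.273, 3.124, 0.036]
ft_force: [-0.2, -0.7, -0.1]
gripper_width: 0.0857
```

```bash
python3 -m jog '[[-0.005,-0.012,0.005,0,0],[-0.005,-0.012,0,0,0],[0,0,0,0,0],[0,0,0,0,0]]'; python3 -c "
from bench import sensors as s
S=s.sense();print(S['position'],S['tool_rot'],S['dq'],S['joint_positions'])"
```

```text
clock: 3.95
position: [0.4923, -0.3025, 0.1224]
tool_rot: [0.263, 3.119, 0.035]
ft_force: [0.2, 1.0, -0.2]
gripper_width: 0.0854
[ 0.49231516 -0.30247143  0.12240465] [0.26258053 3.11939505 0.03536791] [ 0.01680912 -0.01302197  0.01210195 -0.0084742   0.00773726  0.00673196
  0.00630545] [ 0.11851126  0.4305791   0.48605322  1.81875192 -0.2721701   0.95562858
  2.12881084]
```

```bash
python3 -m jog '[[-0.001,0,-0.01,-0.04,0],[-0.001,0,-0.01,0,0],[0,0,-0.01,0,0],[0,0,0,0,0]]';python3 -m jog '[[0,0,0,0,0.5],[0,0,0,0,0.7],[0,0,0,0,0.8],[0,0,0,0,0.8],[0,0,0,0,0.8]]' 80; python3 -m jog '[[0,0,0,0,0.8],[0,0,0,0,0.8]]'
```

```text
clock: 4.35
position: [0.4903, -0.3025, 0.0907]
tool_rot: [0.332, 3.111, 0.035]
ft_force: [0.4, 0.6, -0.1]
gripper_width: 0.0856
clock: 4.85
position: [0.4906, -0.3027, 0.0906]
tool_rot: [0.331, 3.111, 0.034]
ft_force: [-0.0, 0.3, 0.8]
gripper_width: 0.0272
clock: 5.05
position: [0.4905, -0.3026, 0.0907]
tool_rot: [0.331, 3.111, 0.035]
ft_force: [0.6, -1.0, -1.1]
gripper_width: 0.027
```

```bash
python3 -m jog '[[0,0,0.015,0,0.9],[0,0,0.02,0,0.9],[0,0,0.02,0,0.9],[0,0,0.02,0,0.9],[0,0,0.02,0,0.9]]'; python3 -m jog '[[0,0,0.02,0,0.9],[0,0,0.02,0,0.9],[0,0,0.01,0,0.9],[0,0,0,0,0.9],[0,0,0,0,0.9]]'
python3 - <<'E'
from h import *
p=vision.capture("side");w=vision.capture("wrist")
for q in (p,w): print([(d["score"],d["centre"]) for d in nets.search_frame(q,"driver_mid")])
save("f.png",np.hstack([p["color"][90:330,190:430],cv2.resize(w["color"],(320,240))]),1.42)
print(sensors.sense()["tool_rot"])
E
```

```text
clock: 5.55
position: [0.4877, -0.3011, 0.1892]
tool_rot: [0.332, 3.117, 0.038]
ft_force: [0.1, -0.2, -1.9]
gripper_width: 0.0274
clock: 6.05
position: [0.488, -0.3019, 0.2474]
tool_rot: [0.333, 3.111, 0.035]
ft_force: [-0.4, 0.5, -1.6]
gripper_width: 0.0275
[(0.86, [333.7, 171.1]), (0.81, [281.6, 244.9]), (0.81, [300.3, 277.0])]
[(0.8, [179.3, 80.2]), (0.71, [257.5, 76.1]), (0.67, [256.1, 231.6])]
[0.33337303 3.11264753 0.03559901]
```

View pics/f.png

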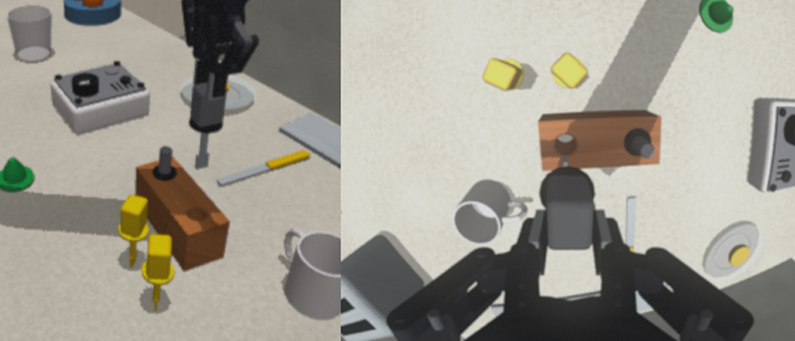

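The driver is up, hanging straight from the grip, and the hole is empty. Carrying it above the cup.

```bash
python3 -m jog '[[0.006,0.03,0.01,0.01,0.9],[0.006,0.048,0,0.01,0.9],[0.006,0.048,0,0.01,0.9],[0.006,0.048,0,0.01,0.9],[0.006,0.048,0,0.01,0.9]]'; python3 -m jog '[[0.006,0.048,0,0.01,0.9],[0.006,0.048,0,0,0.9],[0.006,0.048,0,0,0.9],[0,0.02,0,0,0.9],[0,0,0,0,0.9]]';  python3 -m jog '[[0,0,0,0,0.9]]'
```

```text
clock: 6.75
position: [0.5138, -0.0816, 0.2534]
tool_rot: [0.279, 3.124, 0.028]
ft_force: [1.4, 1.0, -0.5]
gripper_width: 0.0273
clock: 7.25
position: [0.5292, 0.0976, 0.2497]
tool_rot: [-0.245, -3.131, -0.03]
ft_force: [-0.7, -0.6, -2.0]
gripper_width: 0.0269
clock: 7.35
position: [0.5289, 0.0974, 0.249]
tool_rot: [-0.244, -3.13, -0.028]
ft_force: [0.6, -1.0, -1.5]
gripper_width: 0.0271
```

```bash
python3 -m jog '[[0.012,0.0135,-0.02,0,0.9],[0,0,-0.02,0,0.9],[0,0,-0.015,0,0.9],[0,0,0,0,0.9]]'
python3 - <<'E'
from h import *
w=vision.capture("wrist");s=vision.capture("side");t=vision.capture("top")
S=sensors.sense();P=S["position"];print(P,S["tool_rot"],S["ft_force"])
u,v=proj(w,np.array([.541,.1125,.08]));u2,v2=proj(w,P-np.array([0,-.0015,.083]));print(u,v,u2,v2)
im=w["color"].copy();a=im[int(v)-60:int(v)+60,int(u)-60:int(u)+60]
c=s["R"]@np.array([.541,.1125,.1])+s["t"];q=s["mtx"]@c;q=q/q[2];b=s["color"][int(q[1])-60:int(q[1])+60,int(q[0])-60:int(q[0])+60]
print(q)
save("g.png",np.hstack([a,b]),3.3)
E
```

```text
clock: 7.75
position: [0.5418, 0.1038, 0.192]
tool_rot: [-0.257, -3.129, -0.024]
ft_force: [0.3, -0.6, -1.4]
gripper_width: 0.0269
[0.54349166 0.10460133 0.19481627] [0.25656536 3.12849869 0.02711145] [ 0.85345378  0.84007763 -2.00696665]
263.12578749240976 173.28334909639926 257.8542957753967 186.19580628681305
[249.07173475 144.96924039   1.        ]
```

View pics/g.png

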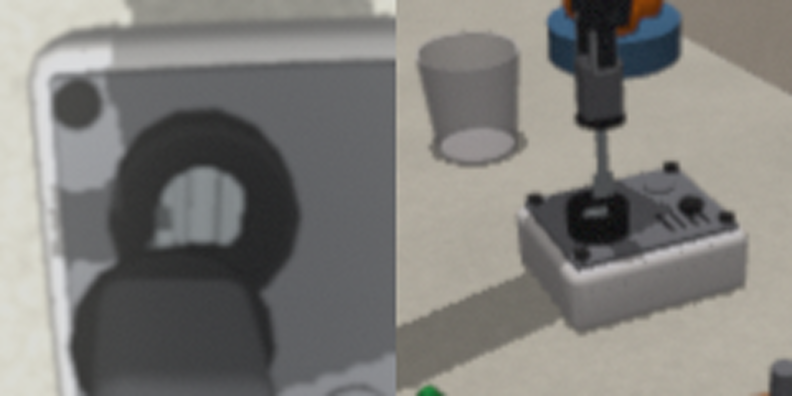

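```bash
python3 -m jog '[[-0.002,0.0065,0,0,0.9],[0,0,0,0,0.9],[0,0,0,0,0.9]]'; python3 -m jog '[[0,0,0,0,0.9]]'
```

```text
clock: 8.2
position: [0.5427, 0.1111, 0.1974]
tool_rot: [0.258, 3.125, 0.03]
ft_force: [0.5, -0.4, -1.7]
gripper_width: 0.0272
clock: 8.3
position: [0.5428, 0.1113, 0.1979]
tool_rot: [0.258, 3.124, 0.03]
ft_force: [-0.6, -0.4, -2.2]
gripper_width: 0.0272
```

```bash
python3 -m jog '[[-0.0015,0,-0.008,0,0.9],[0,0,-0.008,0,0.9],[0,0,-0.005,0,0.9],[0,0,0,0,0.9]]'; python3 -m jog '[[0,0,0,0,0.9]]'
```

```text
clock: 8.7
position: [0.5408, 0.1114, 0.1749]
tool_rot: [0.257, 3.124, 0.03]
ft_force: [0.5, -0.6, -2.4]
gripper_width: 0.0271
clock: 8.8
position: [0.5407, 0.1112, 0.1745]
tool_rot: [0.257, 3.125, 0.03]
ft_force: [-0.1, -0.8, -1.6]
gripper_width: 0.0269
```

```bash
python3 -m jog '[[0,0,-0.004,0,0.9],[0,0,-0.003,0,0.9],[0,0,0,0,0.9]]'; python3 -m jog '[[0,0,-0.003,0,0.9],[0,0,0,0,0.9]]'; python3 -m jog '[[0,0,-0.002,0,0.9],[0,0,0,0,0.9]]'
```

```text
clock: 9.1
position: [0.5413, 0.1113, 0.1676]
tool_rot: [0.257, 3.124, 0.03]
ft_force: [0.5, -1.0, 1.5]
gripper_width: 0.0272
clock: 9.3
position: [0.5419, 0.1113, 0.1652]
tool_rot: [0.257, 3.122, 0.031]
ft_force: [-1.9, 0.1, 2.8]
gripper_width: 0.027
clock: 9.5
position: [0.5422, 0.1112, 0.1638]
tool_rot: [0.257, 3.122, 0.032]
ft_force: [-0.4, -0.5, 3.8]
gripper_width: 0.0274
```

Force begins at TCP z≈0.168, about 5 mm too early for the slot floor, so the blade is likely on the head's edge. I'll search sideways under a light push.

```bash
for k in 1; do python3 -m jog '[[-0.0005,0.001,0,0,0.9],[0,0,0,0,0.9]]'; python3 -m jog '[[0,0.001,0,0,0.9],[0,0,0,0,0.9]]'; python3 -m jog '[[0,0.001,0,0,0.9],[0,0,0,0,0.9]]'; done
```

```text
clock: 9.7
position: [0.542, 0.1122, 0.1642]
tool_rot: [0.258, 3.121, 0.032]
ft_force: [-0.9, 0.9, 2.8]
gripper_width: 0.027
clock: 9.9
position: [0.5417, 0.1139, 0.1636]
tool_rot: [0.257, 3.121, 0.033]
ft_force: [-0.3, -0.1, -1.6]
gripper_width: 0.0275
clock: 10.1
position: [0.541, 0.1148, 0.1626]
tool_rot: [0.257, 3.123, 0.031]
ft_force: [0.1, 0.1, -2.7]
gripper_width: 0.0271
```

It dropped in at y≈0.1135. Now pressing to the floor and about 5 mm beyond.

```bash
python3 -m jog '[[0,0,-0.002,0,0.9],[0,0,0,0,0.9]]'; python3 -m jog '[[0,0,-0.002,0,0.9],[0,0,0,0,0.9]]'; python3 -m jog '[[0,0,-0.002,0,0.9],[0,0,0,0,0.9]]'
```

```text
clock: 10.3
position: [0.5413, 0.1148, 0.1606]
tool_rot: [0.257, 3.123, 0.031]
ft_force: [0.0, 0.3, 2.0]
gripper_width: 0.0271
clock: 10.5
position: [0.5417, 0.1148, 0.159]
tool_rot: [0.257, 3.122, 0.032]
ft_force: [-0.4, -0.4, 2.9]
gripper_width: 0.0268
clock: 10.7
position: [0.542, 0.1148, 0.1574]
tool_rot: [0.257, 3.121, 0.032]
ft_force: [-0.5, 0.2, 3.4]
gripper_width: 0.0269
```

```bash
python3 -m jog '[[0,0,-0.0015,0,0.9],[0,0,-0.0003,0,0.9]]'; python3 -m jog '[[0,0,-0.0003,-0.08,0.9],[0,0,-0.0003,-0.08,0.9],[0,0,0,-0.08,0.9],[0,0,0,-0.08,0.9],[0,0,0,0,0.9]]'; python3 -c "
from bench import sensors as s
S=s.sense();print(S['position'],S['tool_rot'],S['moment'],S['joint_positions'])"
```

```text
clock: 10.9
position: [0.5422, 0.1147, 0.1559]
tool_rot: [0.257, 3.12, 0.033]
ft_force: [-1.3, -0.4, 5.1]
gripper_width: 0.0275
clock: 11.4
position: [0.5437, 0.1153, 0.1565]
tool_rot: [0.767, 3.029, 0.033]
ft_force: [-1.1, -1.0, 4.5]
gripper_width: 0.0272
[0.5436798  0.11529358 0.15651126] [0.76703431 3.0289162  0.03258033] [-0.23846388  0.30494573 -0.00250523] [-0.57157243  0.32165677  0.35413914  1.85311698 -0.14662493  0.96578214
  0.92148364]
```

```bash
python3 -m jog '[[-0.001,0,-0.0003,-0.08,0.9],[-0.001,0,-0.0003,-0.08,0.9],[-0.0005,0,-0.0003,-0.08,0.9],[-0.0005,0,-0.0003,-0.08,0.9],[0,0,0,0,0.9]]'; python3 -c "
from bench import sensors as s
S=s.sense();print(S['position'],S['tool_rot'],S['moment'],S['joint_positions'])"
```

```text
clock: 11.9
position: [0.5435, 0.1153, 0.1567]
tool_rot: [1.235, 2.861, 0.032]
ft_force: [-0.7, -1.7, 4.8]
gripper_width: 0.0267
[0.54346914 0.11533232 0.15665911] [1.2350049  2.86054154 0.03163671] [-0.30481445  0.13037285  0.00418468] [-0.6328746   0.32077976  0.42140345  1.86438676 -0.15971788  0.95587626
  0.61338939]
```

```bash
python3 -m jog '[[-0.001,0,-0.0003,-0.08,0.9],[-0.001,0,-0.0003,-0.08,0.9],[-0.001,0,-0.0003,-0.08,0.9],[-0.001,0,-0.0003,-0.08,0.9],[-0.0005,0,0,-0.08,0.9]]'; python3 -c "
from bench import sensors as s
S=s.sense();print(S['position'],S['tool_rot'],S['moment'],S['joint_positions'][6])"; python3 -m jog '[[-0.001,0,-0.0003,-0.08,0.9],[-0.001,0,-0.0003,-0.08,0.9],[0,0,0,0,0.9]]'; python3 -c "
from bench import sensors as s
S=s.sense();print(S['position'],S['tool_rot'],S['moment'],S['joint_positions'][6])"
```

```text
clock: 12.4
position: [0.5433, 0.1151, 0.1572]
tool_rot: [1.763, 2.556, 0.03]
ft_force: [0.7, -1.2, 4.3]
gripper_width: 0.0274
[0.54328333 0.11506903 0.15724155] [1.76297552 2.55559846 0.03006603] [-0.20792921 -0.19215023  0.04575429] 0.232720428188177
clock: 12.7
position: [0.5436, 0.1147, 0.1575]
tool_rot: [1.953, 2.407, 0.029]
ft_force: [0.5, 0.6, 5.3]
gripper_width: 0.0273
[0.54363952 0.11473386 0.15748389] [1.95301022 2.40659251 0.02929697] [-0.29980018  0.0147114   0.04013645] 0.082053752309033
```

```bash
python3 -m jog '[[-0.001,0,-0.0006,-0.06,0.9],[-0.001,0,-0.0006,-0.06,0.9],[0,0,-0.0003,-0.04,0.9],[0,0,0,0,0.9]]'; python3 -c "
from bench import sensors as s
S=s.sense();print(S['position'],S['tool_rot'],S['moment'],S['joint_positions'][6])"; python3 -m jog '[[-0.001,0,-0.0006,-0.05,0.9],[-0.001,0,-0.0003,-0.05,0.9],[0,0,0,0,0.9]]'; python3 -c "
from bench import sensors as s
S=s.sense();print(S['position'],S['tool_rot'],S['moment'],S['joint_positions'][6])"
```

```text
clock: 13.1
position: [0.5438, 0.1142, 0.1568]
tool_rot: [2.119, 2.255, 0.028]
ft_force: [0.2, -0.7, 4.3]
gripper_width: 0.0271
[0.54381341 0.11422644 0.1567713 ] [2.11942361 2.25529799 0.02758255] [-0.19145557  0.05048126  0.03552377] -0.05697595713562529
clock: 13.4
position: [0.5435, 0.114, 0.1566]
tool_rot: [2.216, 2.156, 0.028]
ft_force: [0.3, -0.8, 5.0]
gripper_width: 0.0271
[0.54353006 0.11397509 0.15657643] [2.2162203  2.15613115 0.02777388] [-0.16398756 -0.15201019  0.00854026] -0.14279910522308364
```

```bash
python3 -m jog '[[-0.0005,0,-0.0005,-0.05,0.9],[0,0,-0.0003,-0.05,0.9]]'; python3 -c "
from bench import sensors as s
S=s.sense();print(S['tool_rot'],S['moment'],S['joint_positions'][6])"; python3 -m jog '[[-0.0005,0,-0.0005,-0.06,0.9],[0,0,-0.0003,-0.06,0.9]]'; python3 -c "
from bench import sensors as s
S=s.sense();print(S['position'],S['tool_rot'],S['moment'],S['joint_positions'][6])"
```

```text
clock: 13.6
position: [0.5436, 0.1137, 0.1562]
tool_rot: [2.313, 2.05, 0.025]
ft_force: [-0.1, -0.6, 5.2]
gripper_width: 0.0273
[2.31266282 2.05015424 0.02529914] [-0.18482048 -0.24163784  0.28077948] -0.22939644484335697
clock: 13.8
position: [0.5438, 0.1136, 0.1557]
tool_rot: [2.424, 1.915, 0.021]
ft_force: [0.5, -0.2, 5.9]
gripper_width: 0.0268
[0.54376133 0.11357524 0.15573797] [2.42353303 1.91506155 0.02142821] [-0.17822971 -0.21089537  0.74822755] -0.33447431913133835
```

Moment rose to 0.75 N m, so the screw is at its stop. Backing off within the play, then lifting straight out.

```bash
python3 -m jog '[[0,0,0,0.06,0.9],[0,0,0,0.06,0.9],[0,0,0,0.04,0.9],[0,0,0,0.04,0.9]]'; python3 -c "
from bench import sensors as s
S=s.sense();print(S['tool_rot'],S['moment'],S['joint_positions'][6])";  python3 -m jog '[[-0.0005,0,0.005,0,0.9],[0,0,0.008,0,0.9],[0,0,0.01,0,0.9],[0,0,0.02,0,0.9],[0,0,0.02,0,0.9]]'; python3 -m jog '[[0,0,0.03,0,0.9],[0,0,0,0,0.9]]'
python3 - <<'E'
from h import *
w=vision.capture("wrist");S=sensors.sense();print(S["position"],S["tool_rot"])
t=vision.capture("top")
g=np.linspace(.04,-.04,400);xx,yy=np.meshgrid(.539+g,.112+g,indexing="ij")
c=np.stack([xx,yy,np.full_like(xx,.087)],-1)@t["R"].T+t["t"];q=c@t["mtx"].T;q=q/q[...,2:]
b=cv2.remap(t["color"],q[...,0].astype(np.float32),q[...,1].astype(np.float32),cv2.INTER_CUBIC)
save("i.png",np.hstack([ortho(w,.541,.113,.087,.05),b]))
E
```

```text
clock: 14.2
position: [0.5436, 0.1141, 0.1558]
tool_rot: [2.194, 2.177, 0.028]
ft_force: [0.7, -0.6, 5.0]
gripper_width: 0.0272
[2.19403119 2.17710282 0.02833651] [-0.11483498 -0.06505281 -0.08506203] -0.12565037696102996
clock: 14.7
position: [0.5383, 0.1132, 0.2179]
tool_rot: [2.19, 2.189, 0.012]
ft_force: [0.2, -0.2, -1.6]
gripper_width: 0.0275
clock: 14.9
position: [0.5378, 0.1132, 0.2515]
tool_rot: [2.19, 2.19, 0.013]
ft_force: [0.0, -0.3, -2.2]
gripper_width: 0.0268
[0.53658611 0.11325804 0.24937433] [2.19026212 2.19129883 0.00907535]
```

View pics/i.png

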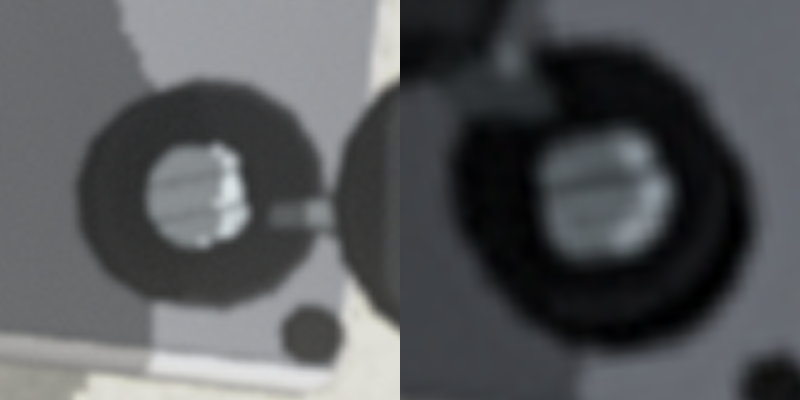

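The slot now lies at about -78° (it was about -8°), so the screw has turned roughly 70°. Returning the driver.

```bash
python3 -m jog '[[-0.004,-0.04,0.005,0.14,0.9],[-0.004,-0.04,0.002,0.14,0.9],[-0.004,-0.04,0.002,0.14,0.9],[-0.004,-0.04,0.002,0.14,0.9],[-0.004,-0.04,0,0.14,0.9]]'; python3 -m jog '[[-0.004,-0.04,0,0.14,0.9],[-0.004,-0.04,0,0.14,0.9],[-0.004,-0.04,0,0.14,0.9],[-0.004,-0.03,0,0.1,0.9],[0,0,0,0,0.9]]'; python3 -m jog '[[0,0,0,0,0.9],[0,0,0,0,0.9]]'
```

```text
clock: 15.5
position: [0.5107, -0.0783, 0.2526]
tool_rot: [1.287, 2.833, 0.015]
ft_force: [1.3, -0.4, -2.9]
gripper_width: 0.0273
clock: 16.0
position: [0.4885, -0.2255, 0.2472]
tool_rot: [0.556, 3.076, 0.022]
ft_force: [-0.9, -0.1, -1.7]
gripper_width: 0.0268
clock: 16.2
position: [0.487, -0.2247, 0.2452]
tool_rot: [0.562, 3.079, 0.023]
ft_force: [-0.1, 0.1, -2.1]
gripper_width: 0.0273
```

```bash
python3 -m jog '[[0.002,-0.04,0.002,0.08,0.9],[0.002,-0.04,0.002,0.07,0.9],[0,0,0,0,0.9],[0,0,0,0,0.9]]'
python3 - <<'E'
from h import *
w=vision.capture("wrist");S=sensors.sense();print(S["position"],S["tool_rot"])
s=vision.capture("side")
c=s["R"]@np.array([.49,-.303,.12])+s["t"];q=s["mtx"]@c;q=q/q[2];b=s["color"][int(q[1])-60:int(q[1])+60,int(q[0])-60:int(q[0])+60]
save("j.png",np.hstack([ortho(w,.49,-.303,.078,.06),cv2.resize(b,(400,400))]))
E
```

```text
clock: 16.6
position: [0.4934, -0.2985, 0.2469]
tool_rot: [0.308, 3.12, 0.031]
ft_force: [0.2, 1.0, -1.5]
gripper_width: 0.0277
[ 0.49319903 -0.29863989  0.24700239] [0.30811407 3.12026721 0.03011342]
```

View pics/j.png

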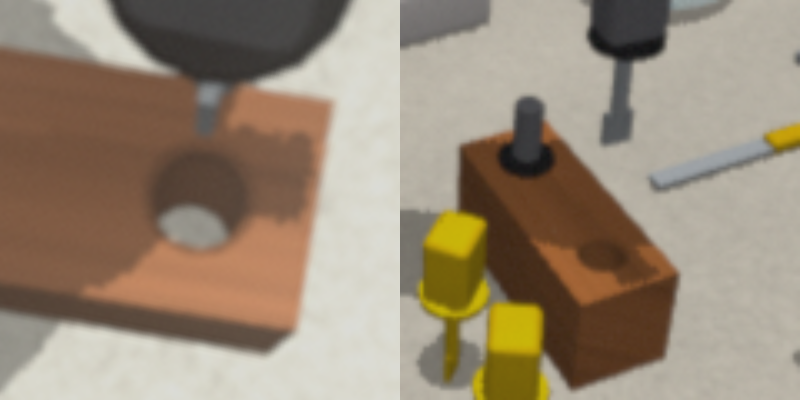

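The wrist view confirms the hole at (0.490,-0.303). Lowering the driver.

```bash
python3 -m jog '[[-0.0025,-0.0042,-0.02,0.04,0.9],[0,0,-0.02,0,0.9],[0,0,-0.015,0,0.9],[0,0,0,0,0.9],[0,0,0,0,0.9]]'
```

```text
clock: 17.2
position: [0.4934, -0.2943, 0.1914]
tool_rot: [0.231, 3.125, 0.036]
ft_force: [-0.2, 0.4, -1.7]
gripper_width: 0.0271
```

```bash
python3 -m jog '[[-0.003,-0.009,-0.005,0,0.9],[0,0,0,0,0.9],[0,0,0,0,0.9]]'; python3 -m jog '[[0,0,-0.01,0,0.9],[0,0,0,0,0.9]]'
```

```text
clock: 17.5
position: [0.4915, -0.3033, 0.188]
tool_rot: [0.228, 3.123, 0.035]
ft_force: [-0.2, -0.1, -2.3]
gripper_width: 0.0276
clock: 17.7
position: [0.4917, -0.3037, 0.1779]
tool_rot: [0.229, 3.121, 0.035]
ft_force: [-0.9, -0.2, -2.2]
gripper_width: 0.0273
```

```bash
python3 -m jog '[[-0.001,0,-0.01,0,0.9],[0,0,-0.01,0,0.9],[0,0,0,0,0.9]]'; python3 -m jog '[[0,0,-0.01,0,0.9],[0,0,-0.01,0,0.9],[0,0,0,0,0.9]]'
```

```text
clock: 18.0
position: [0.4905, -0.3035, 0.1558]
tool_rot: [0.229, 3.122, 0.035]
ft_force: [-0.2, -0.7, -1.7]
gripper_width: 0.0269
clock: 18.3
position: [0.4903, -0.3033, 0.1336]
tool_rot: [0.229, 3.123, 0.035]
ft_force: [0.7, 0.3, -1.2]
gripper_width: 0.0272
```

```bash
python3 -m jog '[[0,0,-0.01,0,0.9],[0,0,-0.01,0,0.9],[0,0,0,0,0.9]]'; python3 -m jog '[[0,0,-0.01,0,0.9],[0,0,-0.007,0,0.9],[0,0,0,0,0.9]]'; python3 -m jog '[[0,0,-0.003,0,0.9],[0,0,0,0,0.9]]'
```

```text
clock: 18.6
position: [0.4903, -0.3033, 0.1117]
tool_rot: [0.229, 3.123, 0.035]
ft_force: [0.2, 1.2, -1.8]
gripper_width: 0.0271
clock: 18.9
position: [0.4903, -0.3034, 0.0931]
tool_rot: [0.229, 3.123, 0.035]
ft_force: [0.2, -1.1, -1.4]
gripper_width: 0.0275
clock: 19.1
position: [0.4909, -0.304, 0.0907]
tool_rot: [0.229, 3.121, 0.034]
ft_force: [-0.5, 0.7, -0.8]
gripper_width: 0.0274
```

```bash
python3 -m jog '[[0,0,-0.001,0,0.9],[0,0,0,0,0.9]]'; python3 -m jog '[[0,0,0,0,0.5],[0,0,0,0,0.3],[0,0,0,0,0],[0,0,0,0,0],[0,0,0,0,0]]'; python3 -m jog '[[0,0,0.01,0,0],[0,0,0.02,0,0],[0,0,0.04,0,0],[0,0,0.04,0,0],[0,0,0.04,0,0]]'; python3 -m jog '[[-0.03,0.03,0.02,0,0],[-0.03,0.03,0,0,0],[0,0,0,0,0],[0,0,0,0,0]]'
python3 - <<'E'
from h import *
w=vision.capture("wrist");S=sensors.sense();print(S["position"],S["tool_rot"])
s=vision.capture("side")
c=s["R"]@np.array([.49,-.303,.12])+s["t"];q=s["mtx"]@c;q=q/q[2];b=s["color"][int(q[1])-60:int(q[1])+60,int(q[0])-60:int(q[0])+60]
t=vision.capture("top")
save("k.png",np.hstack([cv2.resize(t["color"][105:225,150:390],(500,250)),cv2.resize(b,(250,250))]))
d=[x["centre"] for x in nets.search_frame(t,"driver_mid")];print([(x,px2w(t,x)) for x in d])
E
```

```text
clock: 19.3
position: [0.4913, -0.3044, 0.0908]
tool_rot: [0.229, 3.12, 0.034]
ft_force: [-0.1, -0.0, -1.0]
gripper_width: 0.0271
clock: 19.8
position: [0.492, -0.3048, 0.0911]
tool_rot: [0.229, 3.118, 0.033]
ft_force: [-0.0, 0.5, 0.1]
gripper_width: 0.0853
clock: 20.3
position: [0.4878, -0.3027, 0.2427]
tool_rot: [0.231, 3.129, 0.037]
ft_force: [0.8, -0.6, 0.5]
gripper_width: 0.0856
clock: 20.7
position: [0.4286, -0.2442, 0.2722]
tool_rot: [0.233, 3.116, 0.031]
ft_force: [-0.6, -0.6, -0.7]
gripper_width: 0.0856
[ 0.42833545 -0.24440062  0.27193754] [0.23449109 3.11647226 0.03147446]
[]
```

View pics/k.png

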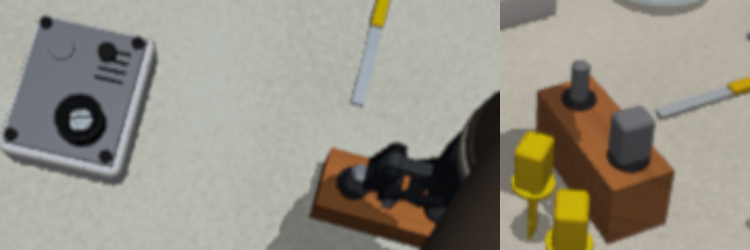

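```bash
python3 - <<'E'
from h import *
s=vision.capture("side")
for x in nets.search_frame(s,"driver_mid"): print(x["centre"],px2w(s,x["centre"]))
ticket.job_done()
E
```

```text
[331.5, 230.9] [ 0.48091981 -0.32120977  0.12023937]
[281.1, 247.5] [ 0.38050773 -0.29077962  0.10288147]
[298.7, 276.2] [ 0.36482645 -0.36951489  0.10586857]
the job is handed in; nothing more can be done
```

I locked the juicer's bottom cover, put the big screwdriver back in its hole, let go and handed the job in at about 21 s of the 56 s allowed.

- **Picking the tool:** I used the grey flat-sided screwdriver from the block. The yellow look-alikes and the small screwdriver were left alone.
- **Turning the screw:** The blade first landed on the edge of the screw head, pushing the screw in a few millimetres without turning it. I shifted about 2 mm sideways and it dropped into the slot. I then pushed the screw in about 5 mm and turned it clockwise until the moment rose from about 0.04 to 0.75 N m, which I took as the stop. In the images the slot went from about -8° to about -78°, roughly 70°.
- **Putting it back:** I lowered it to the height where I gripped it, within a millimetre, and released it. The side picture shows it upright with its flange on the block. The network's last position for it in that view is about 3 pixels from the starting one.
- **Checks that failed or disagreed:**
  - The search network found no screwdriver in the last top picture, because the arm covered the block.
  - The gripper read 27 mm on the 30 mm handle, but the grip held throughout.
  - The tool was tilted about 1° during the whole job.

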